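# Swap the warmed heat sink and the lopsided long cooler on the preheater

### The arm

A 7-joint arm with a two-finger parallel gripper is mounted at the origin on the work surface. World frame = base frame: x ahead of the robot, y to its left, z up, the work surface at z = 0. Lengths are in mm, angles in rad, forces in N, time in s.
With the tool pointing down it reaches from about 400 to 900 mm from the base axis. Payload 5.6 kg.
Tool frame: the origin (TCP) lies midway between the tips of the shut fingers; the grasp point (between the pads) lies 19 mm behind it; x points along the fingers, y is the direction in which the jaws open and shut, and the axes are right-handed (so a half turn about x gives the same grasp; the last joint's range is limited). The gripper opens to 92 mm and grips with 3 to 60 N. Pads are 20 mm wide; open, the fingers measure 128 mm over their backs; the gripper's body (75 mm by 189 mm) begins 69 mm behind the grasp point.
Start: joints at [-0.043, 0.468, -0.012, 1.603, 0.006, 1.071, -0.056], TCP at [650.007, -0.044, 214.592] pointing down, gripper open.
Joint ranges: [-2.53, 2.53], [-0.31, 2.02], [-1.57, 1.55], [0.28, 2.44], [-1.29, 4.43], [0.15, 1.84], [-2.92, 2.92]. Speed limits (rad/s): [2.57, 2.57, 3.14, 3.14, 3.14, 3.14, 3.14].

### API

Orientations are given as a rotation vector (axis times angle).
In Python, from cell import robot, grip, kin, viewer gives the robot as it stands. Calls block until the motion is done:
- robot.movep(position, orientation): joint-space move of the TCP to a pose.
- robot.servo_line(position, feed=150, rotation=None): straight line of the TCP; rotation=None keeps the orientation; feed is the mean speed in mm/s.
- robot.goto_joints(angles): joint-space move.
- grip(opening, newtons=None): opening from 0.0 (shut) to 1.0 (fully open); newtons is the grip in N (None keeps the last); returns when the fingers have stopped.
- robot.hold(seconds).
- kin.ik(position, orientation): joint angles nearest the present ones, or None.
- robot.observe(): the state.
- viewer.read_camera(name): name is "scene" or "side" or "wrist"; returns the picture (400x640x3 uint8, red, green, blue); there is no depth.
- viewer.camera_info(name): a dict with "camera_matrix" (3x3 intrinsics, pixels), "k1" (the pictures are not rectified: a ray, as slopes to the right and down, at radius r is drawn at 1 + k1 r^2 times it, then the intrinsics apply), "R" (3x3) and "t" (3): a world point X has camera coordinates R X + t. Camera axes: x right, y down, z forward; pixel columns grow to the right and rows downward; lengths in mm; the calibration is good to about 2 mm. A picture is of the moment at which its call begins: read the wrist's pose just before it. camera_info takes no time and is no camera call; for the wrist camera it gives the pose at the moment of the call.
A pose or a line that the arm cannot do raises robot.IKError and nothing moves.
- robot.job_done(): hands the job in, once; it reports no verdict.
Trained networks look in the newest picture that a camera, given by its name, has taken for a name from the list of things; names that differ only in an ending like _2 or _b are one class to them, and where a whole thing is asked for, a point or a joint stands for the part that bears it (a point fixed in the world has none). Each returns a list of dicts, best first, with "confidence" (0 to 1); they miss things now and then, are a little off and sometimes report something else, mostly with a low value. They report only what shows in the picture. A call takes as long as a camera call. They do not tell look-alikes from the thing itself.
- viewer.silhouettes(name, camera): "mask" (400x640 bool, what is visible of it).
- viewer.pinpoint(name, camera): "at" ([x, y, z] in mm, in the coordinates of the camera as it stood for that picture, good to about 4 mm: a listed point, or the origin of a listed thing).
The state is a dict: "t": time; "joints": joint angles; "joint_velocities": joint speeds; "joint_torque": joint torques, N m; "tcp_pos": TCP position; "tcp_rot": TCP orientation; "contact_force": force on the tool from outside, world axes, zero at the start; "wrist_torque": the same for the moment, N m; "grip_width": opening from 0.0 (shut) to 1.0 (fully open).
Only numpy, scipy, OpenCV 4.12 (cv2) and the standard library are available. Lean on these libraries where they do the work, as an engineer would, in place of code of your own. Each camera call takes 0.05 s, during which the arm holds its last target.

### The job

The short heat sink on the preheater is warmed through and the long cooler on the cork mat is next, so swap the two: the cooler must end lying lengthways along the middle of the hot plate and the heat sink standing base down in the middle of the mat. The cooler is lopsided and its thin heat pipes dent easily: pinch it lightly at its balance point, which you find by a small trial lift and shifting your grip, carry it level and set it down without dropping it. Leave the fan, the spray bottle, the tin and the jar where they are.

Things in the scene. Friction and masses are not known exactly. Their poses are not given: they have to be found in the camera images.
- cooler: long cooler: a bar 200 mm long (x), 52 mm wide (y), 38 mm high: aluminium fins 40 mm wide with a dark strip along the top, an 8 mm round copper heat pipe along each long side, proud of the fins. Origin: centre of the underside, z up. Weighs 0.83 to 0.97 kg. A heavy core is hidden inside, elsewhere in each unit: the balance point lies on the centre line anywhere from x = -64 to +64 mm, unseen.
- cooler_pipes (a point): the cooler's middle, between its two pipes at the height of their centre lines, 26 mm above the underside; axes as the cooler's. Pinch 52 mm across both pipes anywhere from x = -95 to +95 mm. 20 to 35 N per finger holds if within some 15 mm of the balance point; farther off it swivels about the fingers and its heavy end stays down. Over 50 N per finger dents the pipes.
- heatsink: the short heat sink: plain aluminium block with upright fins along its length, 64 mm long (x), 50 mm wide (y), 42 mm high, 0.32 kg, solid base down. Origin: centre of the underside, z up. Pinch it across its 50 mm width. It starts near the middle of the hot plate.
- preheater_top (a point): centre of the preheater's hot plate, on its upper surface, 55 mm above the bench. The preheater is a fixed grey box 196 mm (x) by 266 mm (y); its flat perforated steel hot plate is 180 mm (x) by 240 mm (y), without a rim. x is the plate's short and y its long direction, z up. Control knobs stick out 15 mm on the -x side. Preheater and mat may change sides.
- mat: flat cork mat fixed on the bench, 200 mm (x) by 260 mm (y), 4 mm thick. Origin: centre of its underside, on the bench; z up. The cooler starts on it.
- fan: bystander: loose square black cooling fan lying flat, 80 by 80 mm, 25 mm high, between the preheater and the mat. Origin: centre of its underside, x and y along its sides. Leave alone.
- spray: bystander: white spray bottle standing upright, 70 mm diameter, 190 mm high, its nozzle reaching 55 mm out to its own -x side, on the far side of the bench. Origin: centre of its underside. Leave alone.
- tin: bystander: round open steel tin with brass wool, 72 mm diameter, 50 mm high with the wool, on the far side of the bench. Origin: centre of its underside. Leave alone.
- jar: bystander: round glass jar with a black lid, 58 mm diameter, 55 mm high, on the robot's side, between the preheater and the mat. Origin: centre of its underside. Leave alone.
Things that resemble listed ones, but are neither listed nor needed, are in the scene too. Leave any red look-alike of the heatsink alone.

How it is judged (in metres and radians):
On the way:
1. the cooler is lifted clear and hangs level in the grip (height (world z) of cooler above 0.085 m and angle between cooler's own z axis and vertical below 0.05 rad and contact force between the fingers and cooler above 5 N), for 0.4 s.
At the end, for the whole second after the job is handed in: Cooler flat and still on the hot plate, within 20 mm of its middle and 0.15 rad of its long direction; heat sink base down and still on the mat, within 30 mm of its middle; fan, spray bottle, tin and jar within 20 mm of where they were (horizontal distance between cooler and preheater_top below 0.02 m and angle between the x axis of cooler and the y axis of preheater_top, either way round below 0.15 rad and z of cooler in the frame of preheater_top between -0.005 and 0.005 m and angle between cooler's own z axis and vertical below 0.04 rad and linear speed of each of cooler, heatsink below 0.02 m/s and horizontal distance between heatsink and mat below 0.03 m and z of heatsink in the frame of mat between 0 and 0.009 m and angle between heatsink's own z axis and vertical below 0.05 rad and distance of each of fan, spray, tin, jar from where it was at the start of the episode below 0.02 m); the robot touches nothing.
It fails at once if the cooler's heat pipes are dented by a pinch of more than 50 N per finger (100 N in all) (contact force between the fingers and cooler above 100 N).
It fails at once if the cooler is tipped by more than about 14 degrees (angle between cooler's own z axis and vertical above 0.25 rad).
It fails at once if the cooler is carried more than about 6 degrees out of level (height (world z) of cooler above 0.085 m and angle between cooler's own z axis and vertical above 0.1 rad).
It fails at once if the cooler is dropped: it falls out of the grip, faster than 0.4 m/s (a drop of about 8 mm or more) (linear speed of cooler above 0.4 m/s and contact force between the fingers and cooler below 2 N).
It fails at once if a bystander is knocked about (distance of any of fan, spray, tin, jar from where it was at the start of the episode above 0.03 m or angle between any of fan, spray, tin, jar's own z axis and vertical above 0.35 rad).
It also fails if it takes over 72 s, if anything falls off the work surface, if the arm or the gripper's body presses on something with over 40 N, if the wrist force passes 120 N, or if a joint passes its speed limit or range.

## Working session

There is one attempt and no reset: what is moved stays moved. The work goes in short steps, each a Python script; the robot and the scene stay as the last script left them, time stands still between calls to the robot, and variables do not carry over. Pictures are saved under pics/ and viewed, and the job is handed in when it is done.

```bash
ls; mkdir -p pics; cat > h.py <<'E'
import numpy as np, cv2
from cell import robot, grip, kin, viewer
def snap(cam,fn):
    im=viewer.read_camera(cam); cv2.imwrite('pics/'+fn,im[:,:,::-1]); return im
def toworld(p,info): 
    return np.array(info["R"]).T@(np.array(p)-np.array(info["t"]))
def ray(u,v,info):
    K=np.array(info["camera_matrix"]);k1=info["k1"]
    d=cv2.undistortPoints(np.array([[[u,v]]],float),K,np.array([k1,0,0,0.]))[0,0]
    R=np.array(info["R"]);o=-R.T@np.array(info["t"]);return o,R.T@np.array([d[0],d[1],1])
def onz(u,v,z,info):
    o,d=ray(u,v,info);return o+d*(z-o[2])/d[2]
def proj(X,info):
    c=np.array(info["R"])@np.array(X,float)+np.array(info["t"])
    s=c[:2]/c[2];s=s*(1+info["k1"]*(s@s));K=np.array(info["camera_matrix"]);return (K@[s[0],s[1],1])[:2]
E
python3 - <<'E'
from h import *
for c in ["scene","side","wrist"]:
    snap(c,c+'0.png'); info=viewer.camera_info(c)
    print(c,info)
    for n in ["cooler","cooler_pipes","heatsink","preheater_top","mat","fan","spray","tin","jar"]:
        for d in viewer.pinpoint(n,c):print(n,round(d["confidence"],2),toworld(d["at"],info).round(0))
print(robot.observe())
E
```

```text
pics
scene {'camera_matrix': array([[477.50958563,   0.        , 317.20955883],
       [  0.        , 477.50958563, 193.53200543],
       [  0.        ,   0.        ,   1.        ]]), 'k1': -0.021976327991968074, 'R': array([[-0.63963402,  0.7684552 , -0.01857191],
       [ 0.62911153,  0.50946087, -0.58708458],
       [-0.44168654, -0.38720307, -0.80931254]]), 't': array([ 371.52036976, -301.25562663, 1403.1841243 ])}
cooler 0.56 [537. 269.   8.]
cooler_pipes 0.82 [536. 267.  31.]
cooler_pipes 0.52 [ 544. -233.   60.]
heatsink 0.82 [ 524. -235.   57.]
heatsink 0.49 [ 358. -166.   -1.]
preheater_top 0.97 [ 543. -234.   56.]
preheater_top 0.4 [379.   3.   0.]
mat 0.71 [523. 264.   2.]
fan 0.84 [581.   7.  -1.]
spray 0.87 [760.  82.   1.]
tin 0.8 [ 780. -161.    1.]
jar 0.58 [378.  -0.   3.]
side {'camera_matrix': array([[460.61703947,   0.        , 323.99537634],
       [  0.        , 460.61703947, 195.54790319],
       [  0.        ,   0.        ,   1.        ]]), 'k1': -0.043205707239279335, 'R': array([[ 0.97864817, -0.20441665,  0.02148462],
       [-0.08134702, -0.48118711, -0.87
[... 1066 characters left out ...]
]
{'t': 1.5, 'joints': array([-0.04300763,  0.46747914, -0.01157431,  1.60268125,  0.00600743,
        1.07142938, -0.0562792 ]), 'joint_velocities': array([ 0.00026918,  0.00035817,  0.00016765, -0.00238511, -0.00042671,
       -0.00210861,  0.00090343]), 'joint_torque': array([ 1.14949999e-03, -5.20410991e+01, -1.17671801e-02, -2.44048709e+01,
       -5.65563852e-02,  1.13220268e-02,  3.32797777e-05]), 'tcp_pos': array([ 6.50010390e+02, -5.65899988e-02,  2.14613676e+02]), 'tcp_rot': array([ 1.2092234 ,  1.20909902, -1.20924221]), 'contact_force': array([-0.0708062 , -0.25951419,  1.51661328]), 'wrist_torque': array([-0.00964162, -0.08010386, -0.00921104]), 'grip_width': 1.0009398011517192}
```

View pics/scene0.png

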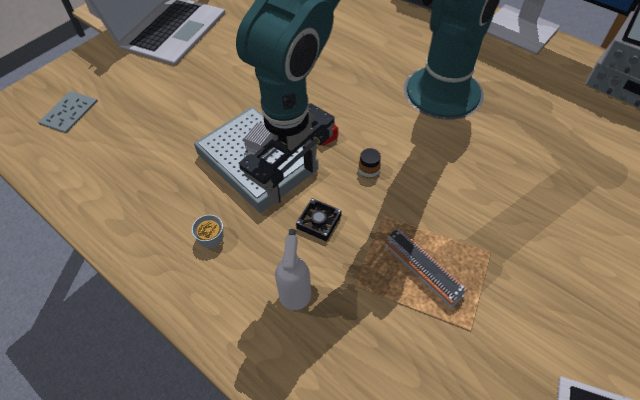

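View pics/side0.png

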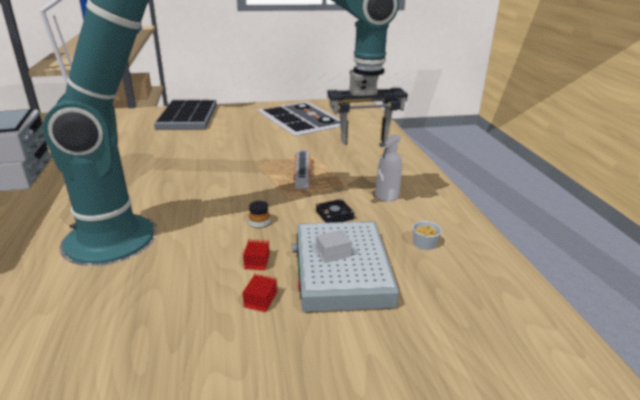

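View pics/wrist0.png

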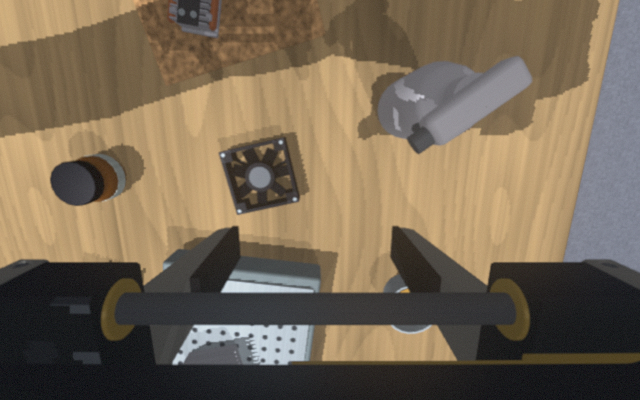

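The pictures show the preheater on the right (world y≈-235; scene px ~(258,155)) with the grey heat sink on it. The mat and cooler are on the left (px ~(425,267)), and the two red blocks at x≈355 are decoys. Next I'll take closer wrist views for yaw.

```bash
cat >> h.py <<'E'
from scipy.spatial.transform import Rotation as Rot
def down(psi=0):
    x=np.array([0,0,-1.]);y=np.array([np.cos(psi),np.sin(psi),0]);return Rot.from_matrix(np.c_[x,y,np.cross(x,y)]).as_rotvec()
def rect(mask,z,info):
    cs,_=cv2.findContours(mask.astype(np.uint8),cv2.RETR_EXTERNAL,cv2.CHAIN_APPROX_NONE)
    c=max(cs,key=cv2.contourArea)[:,0]
    w=np.array([onz(u,v,z,info)[:2] for u,v in c],np.float32)
    return cv2.minAreaRect(w)
def scan(tag,things,cam="wrist"):
    info=viewer.camera_info(cam);snap(cam,tag+'.png')
    for n,z in things:
        for d in viewer.pinpoint(n,cam):print(n,'pt',round(d["confidence"],2),toworld(d["at"],info).round(1))
        if z is None: continue
        for d in viewer.silhouettes(n,cam):print(n,'mask',round(d["confidence"],2),d["mask"].sum(),rect(d["mask"],z,info))
E
python3 - <<'E'
from h import *
print(Rot.from_rotvec(robot.observe()["tcp_rot"]).as_matrix().round(3),Rot.from_rotvec(down()).as_matrix().round(3))
robot.movep([540,200,290],down()); print(robot.observe()["t"])
scan('mat1',[("cooler",38),("cooler_pipes",None),("mat",4)])
robot.movep([540,-310,290],down()); print(robot.observe()["t"])
scan('pre1',[("heatsink",97),("preheater_top",55)])
print(robot.observe()["t"])
E
```

```text
[[ 0.  1. -0.]
 [-0. -0. -1.]
 [-1.  0.  0.]] [[ 0.  1.  0.]
 [-0.  0. -1.]
 [-1.  0.  0.]]
2.45
cooler pt 0.64 [532.4 268.5   5.2]
cooler mask 0.66 5493 ((534.4063720703125, 267.9606018066406), (201.5601806640625, 51.43362045288086), 79.62503814697266)
cooler_pipes pt 0.68 [531.6 269.8  28.3]
mat mask 0.97 19337 ((528.4564819335938, 265.8470458984375), (205.13128662109375, 260.1971130371094), 16.134695053100586)
4.6
heatsink pt 0.98 [ 354.1 -294.7   -1.6]
heatsink pt 0.81 [ 359.4 -162.3    1.8]
heatsink pt 0.69 [ 518.8 -236.5   53. ]
heatsink mask 0.85 2200 ((383.5850830078125, -287.2839660644531), (63.90643310546875, 54.12855529785156), 62.98577880859375)
heatsink mask 0.82 2676 ((387.2666931152344, -175.83023071289062), (56.18103790283203, 59.101566314697266), 76.3382797241211)
heatsink mask 0.7 2296 ((520.1549072265625, -236.62208557128906), (63.473175048828125, 50.18104934692383), 11.259060859680176)
preheater_top pt 0.69 [ 544.4 -237.5   55.5]
preheater_top mask 0.96 28081 ((538.3192138671875, -235.7076416015625), (261.6637268066406, 203.81585693359375), 82.90309143066406)
4.85
```

View pics/mat1.png

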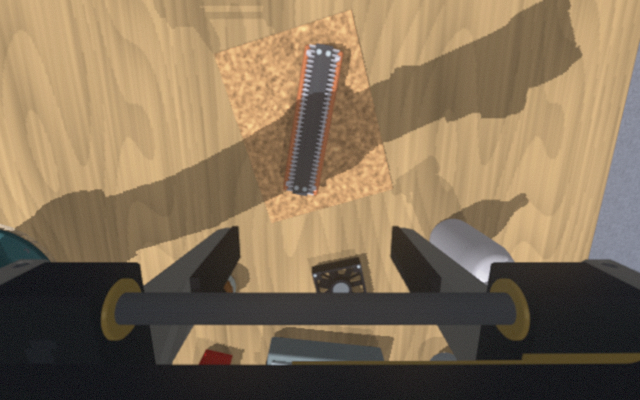

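View pics/pre1.png

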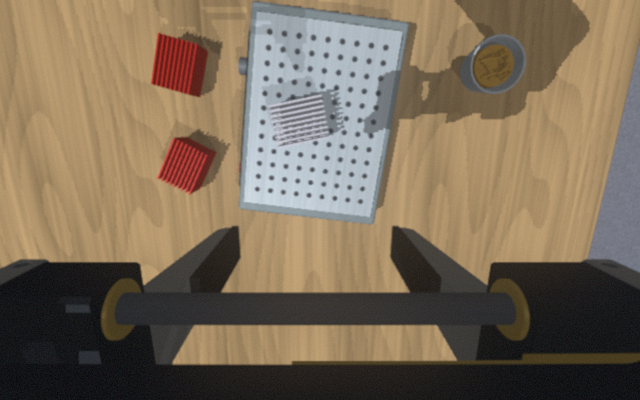

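The wrist views show the cooler at px (313,115), leaning about 10° from y. The grey heat sink is at px (300,118), with the red decoys to the left of the plate. I'll use the hole grid to get the preheater pose.

```bash
python3 - <<'E'
from h import *
info=viewer.camera_info("wrist");im=cv2.imread('pics/pre1.png');g=cv2.cvtColor(im,cv2.COLOR_BGR2GRAY)
bh=cv2.morphologyEx(g,cv2.MORPH_BLACKHAT,np.ones((9,9)))
m=(bh>40).astype(np.uint8)
n,l,s,c=cv2.connectedComponentsWithStats(m)
P=np.array([onz(*c[i],55,info)[:2] for i in range(1,n) if 5<=s[i,4]<=60 and 240<c[i][0]<405 and 15<c[i][1]<212])
print(len(P)); R=cv2.minAreaRect(P.astype(np.float32));print(R)
# lattice direction: maximise via FFT-like score
best=max(((sum(abs(np.exp(2j*np.pi*((P-P.mean(0))@np.array([np.cos(a+k*np.pi/2),np.sin(a+k*np.pi/2)]))/p).mean()) for k in(0,1)),np.degrees(a),p) for a in np.radians(np.arange(-20,20,.25)) for p in np.arange(14,32,.25)))
print(best)
a=np.radians(best[1]);Q=P@np.c_[[np.cos(a),np.sin(a)],[-np.sin(a),np.cos(a)]]
print(np.sort(Q[:,0]).round(0),np.sort(Q[:,1]).round(0))
v=im.copy()
for cn in [(252,2),(408,22),(374,222),(240,208)]: print(onz(*cn,55,info).round(1))
for sx in(-1,1):
  for sy in(-1,1): pass
for cx,cy in [(541.5,-236)]:
  for hx,hy in((90,120),(98,133)):
    ps=[proj([cx+x*hx*np.cos(a)-y*hy*np.sin(a),cy+x*hx*np.sin(a)+y*hy*np.cos(a),55],info) for x,y in((-1,-1),(1,-1),(1,1),(-1,1))]
    cv2.polylines(v,[np.array(ps).round().astype(int)],True,(0,0,255),1)
th=np.radians(11.26)
ps=[proj([520.2+x*32*np.cos(th)-y*25*np.sin(th),-236.6+x*32*np.sin(th)+y*25*np.cos(th),97],info) for x,y in((-1,-1),(1,-1),(1,1),(-1,1))]
cv2.polylines(v,[np.array(ps).round().astype(int)],True,(0,255,0),1)
cv2.imwrite('pics/pre1v.png',cv2.resize(v[0:240,220:460],None,fx=2.4,fy=2.4))
E
```

```text
108
((542.504638671875, -237.27011108398438), (198.57044982910156, 197.55921936035156), 83.178955078125)
(np.float64(1.7365526772120616), np.float64(-7.0), np.float64(18.0))
[468. 471. 496. 496. 496. 496. 496. 496. 496. 496. 496. 496. 496. 496.
 512. 514. 514. 514. 514. 514. 514. 514. 514. 514. 514. 527. 532. 532.
 532. 532. 532. 532. 532. 532. 540. 550. 550. 550. 550. 550. 550. 550.
 550. 551. 568. 568. 568. 568. 568. 568. 568. 568. 568. 568. 569. 583.
 584. 586. 586. 586. 586. 586. 586. 586. 586. 586. 587. 596. 598. 600.
 604. 604. 604. 604. 604. 604. 604. 604. 604. 604. 604. 604. 622. 622.
 622. 622. 622. 622. 622. 622. 622. 622. 622. 622. 640. 640. 640. 640.
 640. 640. 640. 640. 640. 640. 641. 641. 666. 666.] [-269. -269. -269. -268. -268. -268. -268. -268. -268. -251. -251. -251.
 -250. -250. -250. -250. -250. -250. -233. -233. -233. -232. -232. -232.
 -232. -232. -232. -215. -215. -214. -214. -214. -214. -214. -214. -214.
 -203. -198. -197. -197. -196. -196. -196. -196. -196. -195. -190. -189.
 -181. -180. -179. -179. -178. -178. -178. -178. -171. -167. -161. -161.
 -160. -160. -160. -160. -142. -142. -142. -142. -142. -139. -126. -125.
 -125. -124. -124. -124. -124. -124. -124. -107. -106. -106. -106. -106.
 -106. -106. -106. -106. -106.  -88.  -88.  -88.  -88.  -88.  -88.  -88.
  -88.  -88.  -83.  -70.  -70.  -70.  -70.  -70.  -70.  -70.  -70.  -70.]
[463.9 -98.3  55. ]
[ 652.8 -119.6   55. ]
[ 623.9 -375.3   55. ]
[ 434.4 -354.9   55. ]
```

View pics/pre1v.png

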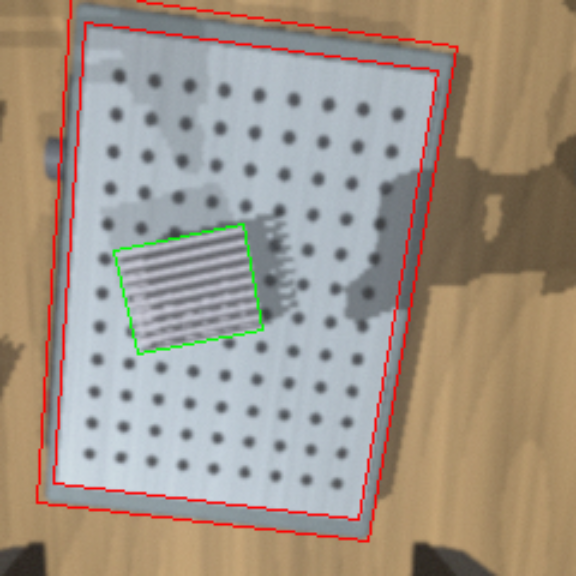

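The overlay fits the plate and the heat sink. The hot plate centre is (543,-237) with its long axis at 83°, and the heat sink is at (520,-237) with yaw 11°. I'll move the heat sink to a temporary spot on the free bench.

```bash
python3 - <<'E'
from h import *
ps=np.radians(-78.74)
robot.movep([520,-236.6,150],down(ps))
print(robot.observe()["joints"].round(2))
robot.servo_line([520,-236.6,60],feed=120)
grip(0.3,30)
o=robot.observe();print(o["grip_width"],o["contact_force"],o["t"])
robot.servo_line([520,-236.6,130],feed=150)
o=robot.observe();print(o["grip_width"],o["contact_force"],o["t"])
robot.movep([475,45,110],down(-np.pi/2))
robot.servo_line([475,45,20],feed=150)
robot.servo_line([475,45,6],feed=40)
print(robot.observe()["contact_force"])
grip(0.9)
robot.servo_line([475,45,120],feed=200)
robot.movep([535,190,290],down(0))
print(robot.observe()["t"])
scan('mat2',[("cooler",42),("cooler_pipes",None),("mat",4),("heatsink",42)])
E
```

```text
[ 0.04  0.43  0.42  1.88 -0.22  0.88 -0.81]
0.5420397108196874 [-0.44957372  0.84878152  2.01262122] 7.6833
0.5441332560134425 [ 0.70535581  0.3082831  -3.5715325 ] 8.3
[ 0.61641963  0.26561049 -2.90668465]
13.1
cooler pt 0.59 [536.  270.    2.8]
cooler mask 0.56 5731 ((534.3382568359375, 267.3043212890625), (198.90859985351562, 51.42854690551758), 79.57166290283203)
cooler_pipes pt 0.94 [534.5 267.6  28.1]
mat mask 0.68 19540 ((529.1766967773438, 265.87890625), (201.3828582763672, 261.1461486816406), 16.22657585144043)
heatsink pt 0.82 [ 359.4 -163.2   -0.6]
heatsink pt 0.73 [475.3  44.5  -3.5]
heatsink mask 0.94 1801 ((476.3509826660156, 52.78923034667969), (69.48944091796875, 68.38713836669922), 89.97354125976562)
heatsink mask 0.56 502 ((371.89837646484375, -113.10411834716797), (56.94308853149414, 35.58371353149414), 0.2241641879081726)
```

View pics/mat2.png

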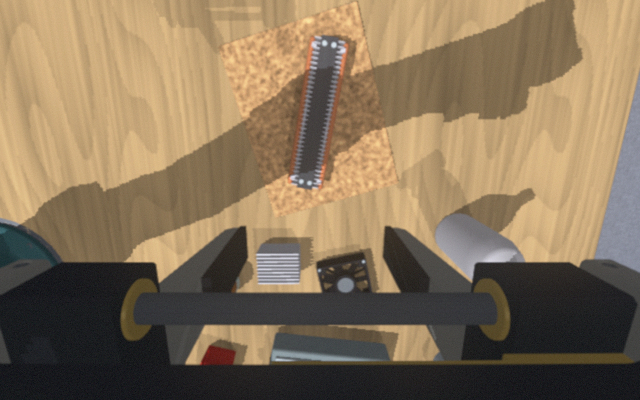

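The heat sink stands at (475,45). The cooler is at (534.4,267.5) with its axis at 79.6°, at px (318,112). Next is a trial pinch at its middle and a small lift.

```bash
cat >> h.py <<'E'
C0=np.array([534.4,267.5]);TH=np.radians(79.6);AX=np.array([np.cos(TH),np.sin(TH)]);PS=TH-np.pi/2
def ft(n=5):
    F=[];T=[]
    for _ in range(n):
        robot.hold(0.03);o=robot.observe();F.append(o["contact_force"]);T.append(o["wrist_torque"])
    F=np.mean(F,0);T=np.mean(T,0);j=np.array([np.cos(PS),np.sin(PS)])
    return F[2],T[:2]@j,T[:2]@AX
def trial(s,lift,z0=11,newt=25):
    p=C0+s*AX
    robot.movep([*p,60],down(PS)); robot.servo_line([*p,z0],feed=100)
    b=ft(); grip(0.45,newt); g=ft()
    robot.servo_line([*p,z0+lift],feed=20); l=ft(); o=robot.observe()
    print('s',s,'base',np.round(b,3),'grip',np.round(g,3),'lift',np.round(l,3),'w',round(o["grip_width"],3),'t',round(o["t"],2))
    return p,b,l
E
python3 - <<'E'
from h import *
trial(0,4)
scan('tr1',[("cooler_pipes",None)],'side')
E
```

```text
s 0 base [-0.227  0.006  0.001] grip [ 0.673 -0.002 -0.184] lift [-6.008 -0.058  0.047] w 0.556 t 16.53
cooler_pipes pt 0.68 [536.9 268.1  35.7]
cooler_pipes pt 0.63 [ 541.6 -238.1   54.8]
```

The fingers carry only about 5.8 N of roughly 8.8 N, and the moment sign puts the heavy end towards +AX (+y). That gives an offset of about +40 mm. I'll set it down and shift the grip.

```bash
python3 - <<'E'
from h import *
robot.servo_line([*C0,11],feed=20); grip(0.9); robot.servo_line([*C0,60],feed=150)
trial(40,4)
E
```

```text
s 40 base [ 0.126 -0.005  0.002] grip [ 1.242 -0.063  0.095] lift [-8.371 -0.066  0.023] w 0.553 t 20.44
```

```bash
python3 - <<'E'
from h import *
p=C0+40*AX
robot.servo_line([*p,18],feed=20); print(np.round(ft(8),3))
snap('side','s2.png');snap('wrist','w2.png');print(robot.observe()["t"])
im=cv2.imread('pics/s2.png');info=viewer.camera_info("side");u,v=proj([534,268,25],info).astype(int)
cv2.imwrite('pics/s2c.png',cv2.resize(im[v-45:v+45,u-60:u+60],None,fx=6,fy=6,interpolation=cv2.INTER_CUBIC))
info=viewer.camera_info("scene");im=snap('scene','c2.png')[:,:,::-1];u,v=proj([534,268,25],info).astype(int)
cv2.imwrite('pics/c2c.png',cv2.resize(im[v-60:v+60,u-80:u+80],None,fx=5,fy=5,interpolation=cv2.INTER_CUBIC))
E
```

```text
[-8.416 -0.056  0.03 ]
21.1083
```

View pics/c2c.png

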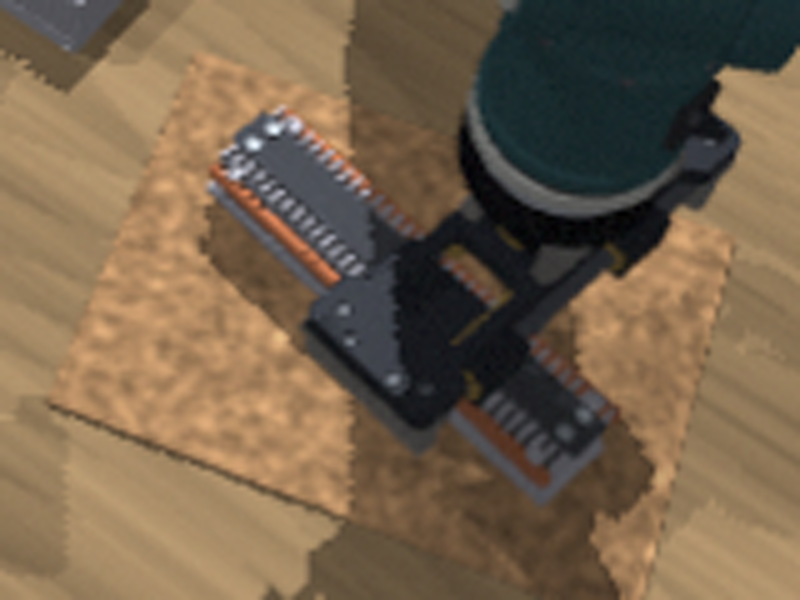

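View pics/w2.png

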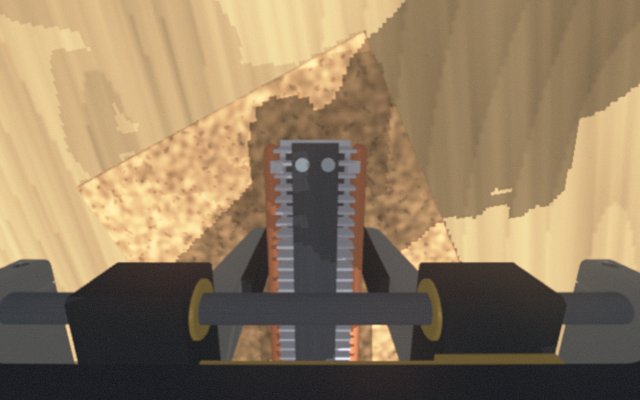

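```bash
python3 - <<'E'
from h import *
p=C0+40*AX
robot.servo_line([*p,14.5],feed=20);a=snap('wrist','w3.png');print(np.round(ft(3),3))
b=cv2.imread('pics/w2.png')[:,:,::-1]
ca=lambda im: cv2.cvtColor(np.ascontiguousarray(im),cv2.COLOR_RGB2GRAY)[140:180,270:362].astype(np.float32)
print(cv2.phaseCorrelate(ca(b),ca(a),cv2.createHanningWindow((92,40),cv2.CV_32F)))
robot.servo_line([*p,11],feed=20);a=snap('wrist','w4.png')
print(cv2.phaseCorrelate(ca(b),ca(a),cv2.createHanningWindow((92,40),cv2.CV_32F)))
grip(0.9); robot.servo_line([*p,60],feed=150)
trial(48,6)
a=snap('wrist','w5.png')
E
```

```text
[-8.644e+00 -4.000e-02 -3.000e-03]
((0.10037930110412674, 0.06352832745648129), 0.8661784465114276)
((-0.03501101653587568, 0.5137784989765635), 0.9074599295854568)
s 48 base [ 0.141 -0.001  0.013] grip [ 1.009 -0.002 -0.087] lift [-8.604  0.011  0.023] w 0.553 t 25.53
```

```bash
python3 -c "
import cv2,numpy as np
np.set_printoptions(1)
a=[cv2.imread(f'pics/w{i}.png')[110:260,240:400] for i in (2,4,5)]
cv2.imwrite('pics/cmp.png',cv2.resize(np.hstack(a),None,fx=1.6,fy=1.6))"
```

```text
(no output)
```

View pics/cmp.png

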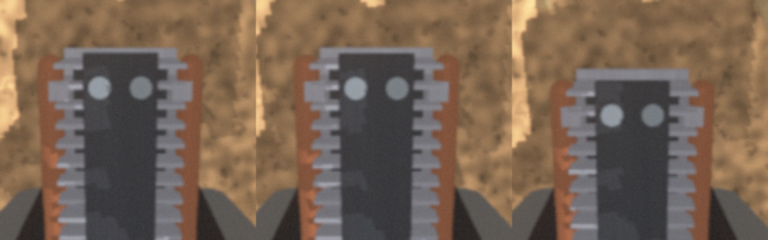

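At s=40 the cooler hung rigidly with a moment of about -0.05 N m. At s=48 the moment is about 0, so that's the balance point. I'll lift, hold and check level.

```bash
python3 - <<'E'
from h import *
p=C0+48*AX
grip(0.45,28)
robot.servo_line([*p,118],feed=80); robot.hold(0.6); print(np.round(ft(5),3))
a=snap('wrist','w6.png');b=cv2.imread('pics/w5.png')[:,:,::-1]
ca=lambda im: cv2.cvtColor(np.ascontiguousarray(im),cv2.COLOR_RGB2GRAY)[150:195,275:360].astype(np.float32)
print(cv2.phaseCorrelate(ca(b),ca(a),cv2.createHanningWindow((85,45),cv2.CV_32F)))
th=np.radians(83);q=np.array([543,-237])+48*np.array([np.cos(th),np.sin(th)])
robot.servo_line([*q,118],feed=120,rotation=down(th-np.pi/2))
o=robot.observe();print(q,o["tcp_pos"].round(1),o["t"],np.round(ft(5),3))
a=snap('wrist','w7.png')
print(cv2.phaseCorrelate(ca(b),ca(a),cv2.createHanningWindow((85,45),cv2.CV_32F)))
snap('scene','c7.png');snap('side','s7.png')
E
```

```text
[-8.229e+00 -5.000e-03  3.800e-02]
((0.19496914212147942, 0.4823347171748438), 0.9802185388258946)
[ 548.84972848 -189.35778472] [ 548.9 -189.1  118. ] 32.3833 [-8.628e+00  1.800e-02 -4.000e-03]
((-0.022467153946870155, 0.3129659305304564), 0.9263874604966905)
```

View pics/s7.png

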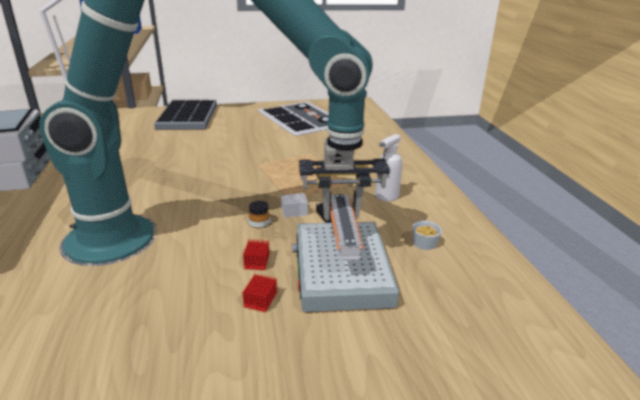

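View pics/w7.png

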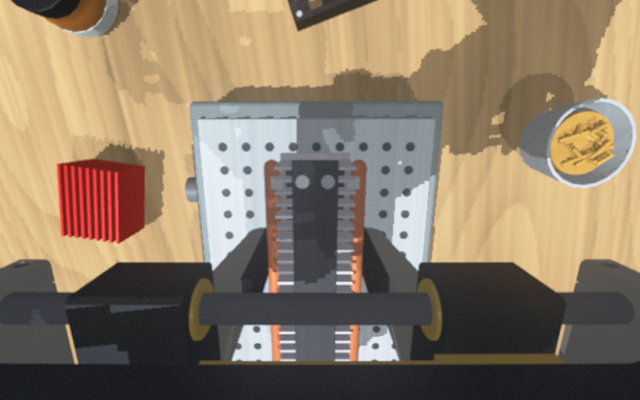

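The cooler hangs level over the plate, parallel to its long side and centred between the hole columns (px 315). I'll lower it onto the plate now.

```bash
python3 - <<'E'
from h import *
q=[548.85,-189.36]
robot.servo_line([*q,68],feed=60)
z=68
while z>59:
    z-=1; robot.servo_line([*q,z],feed=15); f=ft(2)[0]; print(z,round(f,2))
    if f>-3: break
robot.hold(0.2)
grip(0.72); robot.hold(0.1); grip(0.9)
robot.servo_line([*q,130],feed=120)
robot.movep([545,-310,290],down(0))
scan('pl1',[("cooler",93),("cooler_pipes",None),("preheater_top",None)])
robot.movep([475,45,120],down(-np.pi/2))
print(robot.observe()["t"])
E
```

```text
67 -8.84
66 -7.87
65 -7.86
64 -8.3
63 -8.43
62 -6.64
61 6.24
cooler pt 0.79 [ 539.3 -238.3   58. ]
cooler mask 0.66 7325 ((542.1983032226562, -237.20875549316406), (199.1297607421875, 51.458251953125), 82.68926239013672)
cooler_pipes pt 0.79 [ 538.9 -235.7   78.7]
40.7083
```

View pics/pl1.png

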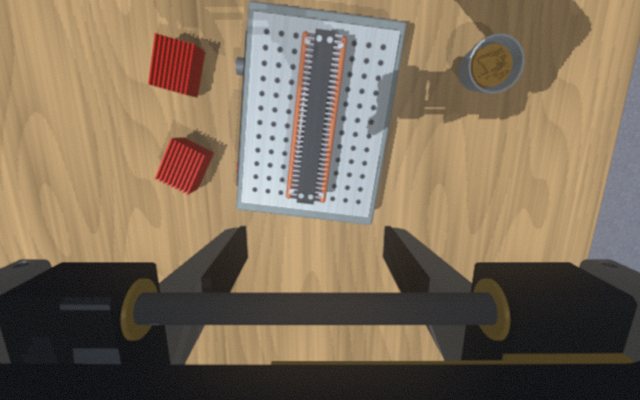

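The cooler lies centred on the plate, measured at (542,-237) and 82.7° at px (316,115). Now the heat sink goes to the mat.

```bash
python3 - <<'E'
from h import *
robot.servo_line([475,45,6],feed=120); grip(0.3,30); print(robot.observe()["grip_width"])
robot.servo_line([475,45,100],feed=150)
robot.servo_line([529,266,100],feed=150)
robot.servo_line([529,266,24],feed=120)
robot.servo_line([529,266,11],feed=40)
z=11
while z>8.5:
    z-=.5; robot.servo_line([529,266,z],feed=15); f=ft(2)[0]; print(z,round(f,2))
    if f>0: break
grip(0.9); robot.servo_line([529,266,120],feed=150)
robot.movep([535,170,290],down(0))
scan('fin',[("heatsink",46),("mat",4)])
for c in("scene","side"):
    info=viewer.camera_info(c);snap(c,c+'F.png')
    for n in["cooler","heatsink","mat","preheater_top","fan","spray","tin","jar"]:
        for d in viewer.pinpoint(n,c):print(c,n,round(d["confidence"],2),toworld(d["at"],info).round(0))
print(robot.observe()["t"])
E
```

```text
0.5416842950543601
10.5 -3.73
10.0 -0.03
9.5 5.42
heatsink pt 0.89 [ 357.3 -158.9    6.3]
heatsink pt 0.62 [5.323e+02 2.670e+02 3.000e-01]
heatsink mask 0.73 833 ((369.7646789550781, -123.60443878173828), (58.712562561035156, 53.1756477355957), 76.57320404052734)
heatsink mask 0.58 1955 ((529.6868286132812, 264.9676208496094), (63.98542785644531, 52.644569396972656), 1.5955561399459839)
heatsink mask 0.25 3976 ((549.5147705078125, -105.96113586425781), (212.91140747070312, 74.26441955566406), 1.8453011512756348)
mat mask 0.67 23617 ((528.879150390625, 266.18798828125), (201.40753173828125, 261.88232421875), 16.00045394897461)
scene cooler 0.97 [ 543. -237.   61.]
scene heatsink 0.91 [ 356. -294.    2.]
scene heatsink 0.63 [ 357. -162.   -2.]
scene heatsink 0.59 [533. 264.   6.]
scene mat 0.62 [525. 266.   4.]
scene preheater_top 0.89 [ 545. -234.   58.]
scene fan 0.71 [580.   5.  -1.]
scene fan 0.54 [378.  -0.  -0.]
scene spray 0.69 [759.  85.  -0.]
scene tin 0.58 [ 780. -164.    6.]
scene jar 0.85 [379.   3.   2.]
side cooler 0.58 [ 539. -238.   52.]
side cooler 0.17 [372.   1.  -2.]
side heatsink 0.83 [ 354. -296.    4.]
side heatsink 0.7 [ 355. -166.    3.]
side heatsink 0.61 [528. 266.   7.]
side mat 0.76 [532. 267.   3.]
side preheater_top 0.61 [ 542. -235.   55.]
side preheater_top 0.46 [ 539. -236.   54.]
side fan 0.62 [582.   8.  -0.]
side spray 0.74 [755.  88.   0.]
side spray 0.67 [ 773. -161.    0.]
side tin 0.82 [ 774. -161.    0.]
side jar 0.67 [374.   0.  -1.]
51.1417
```

View pics/fin.png

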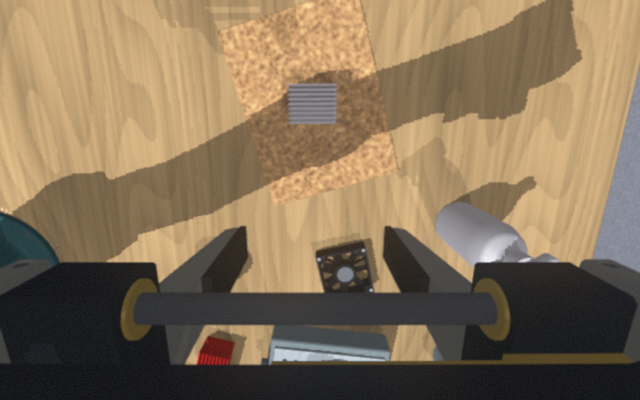

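View pics/sideF.png

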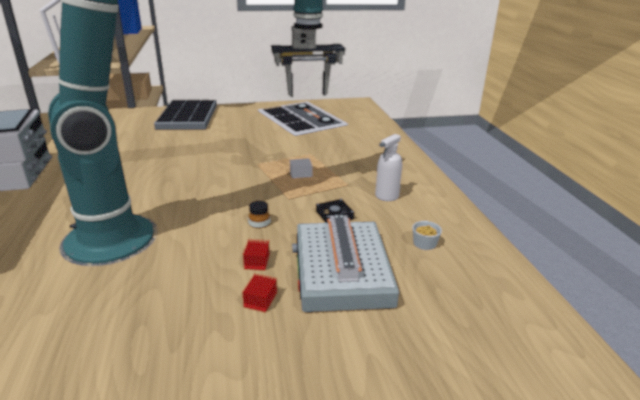

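The heat sink stands in the middle of the mat (wrist px (312,104)), the cooler lies along the plate (side px (345,248)), and the bystanders haven't moved. I'm handing in.

```bash
python3 -c "
from h import *
robot.job_done(); print(robot.observe()['t'])"
```

```text
the job is handed in; nothing more can be done
the job is handed in; nothing more can be done
```

The swap is done and handed in at about 51 s of the 72 s allowed; the system gave no verdict.

- **Order of moves:** I parked the heat sink on free bench, moved the cooler to the hot plate, then stood the heat sink on the mat.
- **Balance point:** I made three small trial lifts, at 0, +40 and +48 mm along the cooler. At +48 mm the moment was about 0, and I carried it there with 25–28 N. The wrist view shifted by less than 0.5 px during the carry, so it stayed level.
- **Setting down:** I lowered the cooler in 1 mm steps until it touched the plate, then released it.

| Last check | Measured | Target |
|---|---|---|
| Cooler position | (542, -237) mm | hot plate centre (543, -237) mm |
| Cooler long axis | 82.7° | 83° |
| Heat sink position | (530, 265) mm | mat centre (529, 266) mm |

The fan, spray bottle, tin and jar were found within about 6 mm of their first positions, which is about the detector's noise. The detectors also gave some wrong reports, such as red blocks as heat sinks and a jar as a fan. I checked these against the pictures and ignored them. No check failed.

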